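Seat a grinding jar on its drive tongue and clamp it

ROBOT

A 7-joint arm with a two-finger parallel gripper is mounted at the origin on a cart in front of the work surface, level with it; the furniture and walls round the work are solid. World frame = base frame: x ahead of the robot, y to its left, z up, the work surface at z = 0. Lengths are in m, angles in degrees, forces in N, time in s.
With the tool pointing down it reaches from about 0.425 to 1.025 m from the base axis. Payload 9.4 kg.
Tool frame: the origin (TCP) lies midway between the tips of the shut fingers; the grasp point (between the pads) lies 19 mm behind it; z points along the fingers, y is the direction in which the jaws open and shut (so a half turn about z gives the same grasp; the last joint's range is limited). The gripper opens to 85 mm and grips with 20 to 120 N. Pads are 22 mm wide; open, the fingers measure 114 mm over their backs; the gripper's body (76 mm by 85 mm) begins 54 mm behind the grasp point. The pads swing forward as they close: fully open they stand 13 mm farther back than shut.
Start: joints at [-73.493, 34.337, -0.143, 91.639, 0.103, 54.024, -4.572], TCP at [0.259, 0.677, 0.194] pointing down, gripper open.
Joint ranges: [-147.43, 147.43], [-19.82, 112.94], [-74.19, 73.91], [6.32, 146.72], [-59.91, 239.91], [6.04, 106.73], [-150.56, 150.56]. Speed limits (degrees/s): [127.2, 127.2, 172.46, 172.46, 180, 180, 180].

INTERFACE

Orientations are given as a 3x3 rotation matrix whose columns are the frame's x, y, z axes.
In Python, from plant import ctrl, optics gives the robot as it stands. Calls block until the motion is done:
- ctrl.goto(position, orientation): joint-space move of the TCP to a pose.
- ctrl.move_l(position, rotation=None, rate=0.15): straight line of the TCP; rotation=None keeps the orientation; rate is the mean speed in m/s.
- ctrl.move_j(angles): joint-space move.
- ctrl.gripper_to(opening, strength=None): opening from 0.0 (shut) to 1.0 (fully open); strength is the grip in N (None keeps the last); returns when the fingers have stopped.
- ctrl.dwell(seconds).
- ctrl.inverse_kinematics(position, orientation): joint angles nearest the present ones, or None.
- ctrl.sense(): the state.
- optics.read_camera(name): name is "scene" or "top"; returns the picture (384x512x3 uint8, blue, green, red); there is no depth.
- optics.camera_model(name): a dict with "mtx" (3x3 intrinsics, pixels), "world_from_camera" (4x4, takes a point from camera to world coordinates). Camera axes: x right, y down, z forward; pixel columns grow to the right and rows downward; lengths in m; the calibration is good to about 2 mm. A picture is of the moment at which its call begins. camera_model takes no time and is no camera call.
A pose or a line that the arm cannot do raises ctrl.IKError and nothing moves.
- ctrl.finish_job(): hands the job in, once; it reports no verdict.
The state is a dict: "t": time; "qpos": joint angles; "qd": joint speeds; "joint_efforts": joint torques, N m; "ee_pos": TCP position; "tool_rot": TCP orientation; "ft_force": force on the tool from outside, world axes, zero at the start; "ft_torque": the same for the moment, N m; "opening": opening from 0.0 (shut) to 1.0 (fully open).
Only numpy, scipy, OpenCV 4.12 (cv2) and the standard library are available. Lean on these libraries where they do the work, as an engineer would, in place of code of your own. Each camera call takes 0.05 s, during which the arm holds its last target. There are 200 camera calls.

TASK

Put the steel grinding jar upright into the round nest of the bench mill and, pressing only lightly, turn it until you feel it drop over the drive tongue and sit fully down. Let go of it, then close the toggle clamp over its lid by swinging the black handle fully upright. Never force the clamp onto a jar that is not fully down, and leave the other things where they are.

Things in the scene. Friction and masses are not known exactly. Their poses are not given: they have to be found in the camera images.
- jar_centre (a point): the grinding jar: a closed stainless cylinder with a knurled lid, 54 mm diameter, 76 mm tall, 0.3 to 0.5 kg. This point is on its axis, half-way up (38 mm above its underside); z is its axis, up. Grasp across its diameter at this height or up to 15 mm higher: the fingertips must clear the 13 mm nest ring when it is seated.
- grinding_jar: the same jar; origin: centre of its underside. The lower edge has a 2.5 mm chamfer. Across the underside run two crossed slots, 12 mm wide and over 8 mm deep, along the jar's own x and y, so it fits the drive tongue every quarter turn. The slots cannot be seen while it stands, and nothing on its outside shows where they are.
- mill: the bench mill's drive unit, fixed: a low white box 130 mm (its x) by 216 mm (its y), with a steel deck 50 mm above the bench; origin: middle of its underside; x points to its back, away from the dial and switch, z up. The nest ring is 60 mm from the middle to its +y, the toggle clamp stands on its -y half.
- nest (a point): centre of the round nest, on the mill's deck (50 mm above the bench); axes as the mill's. The nest ring is 13 mm high, 56.4 mm inner and 71 mm outer diameter: 1.2 mm clearance round the jar. On its axis stands the drive tongue, a flat bar 36 mm long, 9 mm thick, 8 mm high, stopped at any angle, which is not measured. Light pushing does not turn it.
- jar_foot (a point): centre of the jar's underside. Unless slots and tongue agree to about 4 degrees it rests on the tongue, 8 mm above the deck, and rocks if let go. Turned under light pressure (3 to 8 N), at most an eighth turn one way or the other, the jar drops 8 mm onto the deck and then resists turning. More than 60 N between jar and mill does damage.
- clamp_handle (a joint): angle of the toggle clamp's handle, rad: 0 = upright, shut and locked over centre; about 1.2 = open, leaning out from the nest to the mill's -y, 21 degrees above level. It stays where left; swinging it takes 2 to 10 N at the grip. With a jar that is not down it meets firm resistance 0.2 rad short of upright: do not force it.
- clamp_arm: the clamp's steel arm; origin at its pin, 141 mm above the bench, 80 mm from the nest's axis to the mill's -y. A link from the handle moves it. Open, it stands straight up there, its end 240 mm above the bench: keep the hand clear of it. Shut, it lies level over the jar and its sprung rubber foot presses on the lid with 5 to 8 N.
- handle_grip (a point): middle of the handle's black grip, on its centre line, 72 mm from the handle's pin. The grip is 16 mm wide along the mill's x, 20 mm deep and 62 mm long (38 to 100 mm from the pin). It can be pinched from above by its 16 mm sides, fingers closing along the mill's x, and turns between the fingers while led round its arc; or be pushed from outside.
- handle_pin (a point): the pin about which the handle turns, along the mill's x: 133 mm from the nest's axis to the mill's -y, 88 mm above the bench, between the clamp's two steel cheeks. The handle's end is 100 mm from it: 124 mm above the bench when open, 188 mm when upright.
- vial_a: glass sample vial with black cap, 27 mm diameter, 56 mm tall, standing; origin: centre of its underside; bystander, leave alone
- vial_b: a second such vial, 27 mm diameter, 56 mm tall, standing; origin: centre of its underside; bystander, leave alone
- powder_jar: white plastic jar with screw lid, 58 mm diameter, 83 mm tall; origin: centre of its underside; bystander, leave alone
- ring_mould: flat stainless ring, 58 mm diameter, 12 mm tall, lying; origin: centre of its underside; bystander, leave alone
- scoop: steel sampling scoop, 33 x 173 x 13 mm, lying; origin: centre of its underside; bystander, leave alone
- weight: brass knob weight, 25 mm diameter, 30 mm tall; origin: centre of its underside; bystander, leave alone
- tape: roll of grey tape, 72 mm diameter, 19 mm tall, lying; origin: centre of its underside; bystander, leave alone
There are look-alikes about, which are no part of the job. What is shaped like the grinding_jar but green or red is not meant.

How it is judged (in metres and radians):
On the way:
1. the jar stands in the nest, dropped over the drive tongue and fully down (underside within 2 mm of the deck), let go by the robot, while the clamp is still open (z of jar_centre in the frame of nest below 0.04 m and horizontal distance between jar_centre and nest below 0.003 m and angle between jar_centre's own z axis and vertical below 0.05 rad and value of joint clamp_handle above 0.7 rad and contact force between grinding_jar and the fingers below 0.3 N), for 0.2 s.
At the end, for the whole second after the job is handed in: The jar stands upright in the nest, on its axis to 3 mm and fully down to 2 mm, at rest; the clamp handle is upright to 0.06 rad (3.4 degrees) with the arm shut over the lid and stays so when let go (z of jar_centre in the frame of nest below 0.04 m and horizontal distance between jar_centre and nest below 0.003 m and angle between jar_centre's own z axis and vertical below 0.05 rad and value of joint clamp_handle below 0.06 rad and velocity of joint clamp_handle below 0.05 rad/s and linear speed of grinding_jar below 0.02 m/s); the robot touches nothing.
It fails at once if the jar is pressed or dropped on the mill with more than 60 N (contact force between grinding_jar and mill above 60 N).
It fails at once if the clamp is forced (over 15 N) onto a jar that is not fully down (contact force between grinding_jar and clamp_arm above 15 N and z of jar_centre in the frame of nest above 0.04 m).
It fails at once if another thing is pushed more than 20 mm out of its place (distance of any of vial_a, vial_b, powder_jar, ring_mould, scoop, weight, tape from where it was at the start of the episode above 0.02 m).
It also fails if it takes over 72 s, if anything falls off the work surface, if the arm or the gripper's body presses on something with over 40 N, if the wrist force passes 120 N, or if a joint passes its speed limit or range.

## Working session

There is one attempt and no reset: what is moved stays moved. The work goes in short steps, each a Python script; the robot and the scene stay as the last script left them, time stands still between calls to the robot, and variables do not carry over. Pictures are saved under pics/ and viewed, about 8 in all and at most 12, crops included, and the job is handed in when it is done.

```bash
ls; mkdir -p pics
python3 - <<'E'
from plant import ctrl, optics
import cv2, numpy as np
np.set_printoptions(precision=4,suppress=True)
for n in("scene","top"):
    cv2.imwrite(f"pics/{n}0.png",cv2.resize(optics.read_camera(n),(768,576),interpolation=cv2.INTER_CUBIC))
    m=optics.camera_model(n); print(n,m["mtx"],m["world_from_camera"])
s=ctrl.sense(); print(s)
E
```

```text
pics
scene [[485.8622   0.     258.6347]
 [  0.     485.8622 188.276 ]
 [  0.       0.       1.    ]] [[-0.7811 -0.2494  0.5725 -0.2013]
 [-0.6242  0.2891 -0.7258  1.1541]
 [ 0.0155 -0.9242 -0.3815  0.6809]
 [ 0.      0.      0.      1.    ]]
top [[410.1123   0.     261.7046]
 [  0.     410.1123 192.927 ]
 [  0.       0.       1.    ]] [[ 0.0077 -0.9937  0.1122  0.4654]
 [-0.9997 -0.0102 -0.0219  0.156 ]
 [ 0.0229 -0.112  -0.9934  1.3381]
 [ 0.      0.      0.      1.    ]]
{'t': 0.1, 'qpos': array([-73.4912,  34.3788,  -0.1462,  91.6759,   0.1   ,  54.0236,
        -4.574 ]), 'qd': array([-0.0232, -0.2363,  0.0798, -0.0804, -0.035 , -0.0468,  0.0231]), 'joint_efforts': array([  0.0053, -77.7984,   1.5701, -25.8625,   0.0127,   0.0054,
        -0.    ]), 'ee_pos': array([0.2585, 0.6768, 0.1935]), 'tool_rot': array([[-0.9342,  0.3568, -0.0004],
       [ 0.3568,  0.9342, -0.0013],
       [-0.0001, -0.0014, -1.    ]]), 'ft_force': array([-0.7567,  0.4156,  0.3375]), 'ft_torque': array([ 0.0251, -0.0097,  0.0336]), 'opening': 1.0018446380918158}
```

View pics/scene0.png

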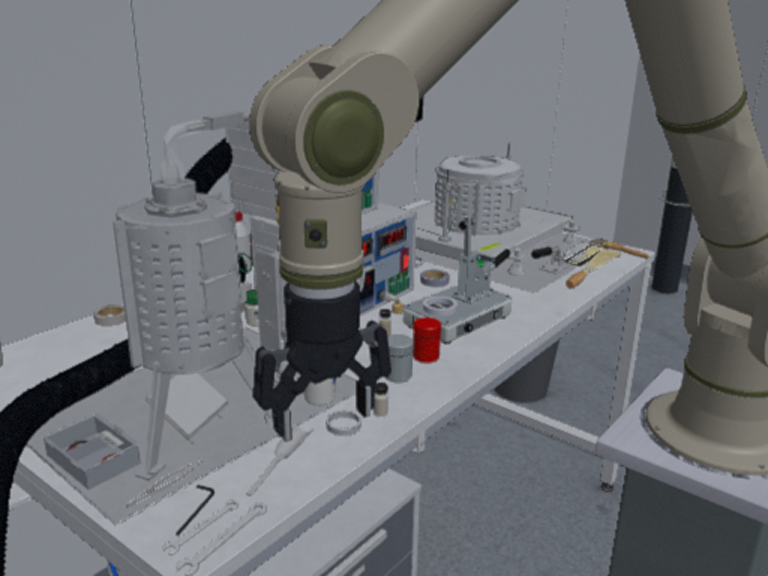

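View pics/top0.png

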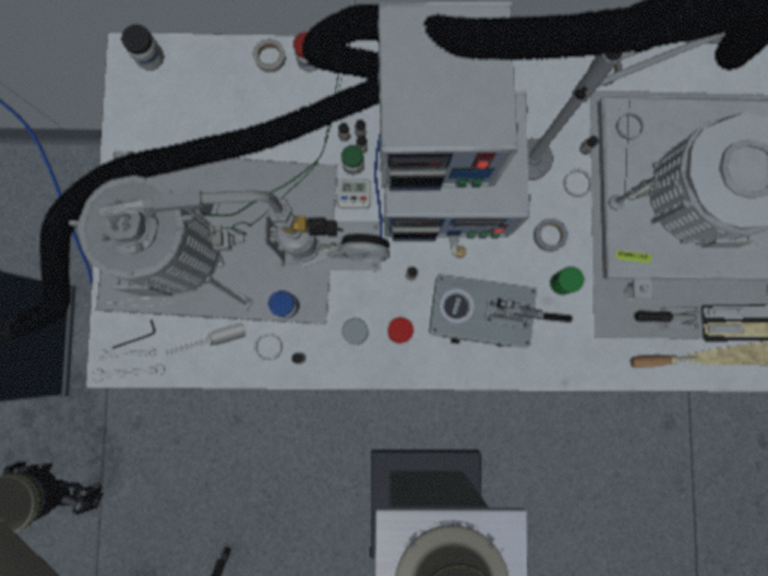

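The scene view shows the jar at (400,358) beside the red look-alike and the mill at (460,310). In the top view the grey jar is at (355,330), red at (400,330), nest at (457,305), and the handle runs out to (570,318). Next is a zoom for measuring.

Run:
```python
from plant import ctrl, optics
import cv2, numpy as np
a=optics.read_camera("top"); b=optics.read_camera("scene")
cv2.imwrite("top.png",a); cv2.imwrite("scene.png",b)
A=cv2.resize(a[178:238,220:390],None,fx=4.6,fy=4.6,interpolation=cv2.INTER_CUBIC)
B=cv2.resize(b[140:262,240:350],None,fx=2.6,fy=2.6,interpolation=cv2.INTER_CUBIC)
C=np.zeros((600,800,3),np.uint8); C[:276,:782]=A[:276,:782]; C[280:280+B.shape[0],:B.shape[1]]=B
B2=cv2.resize(b[140:230,265:345],None,fx=3.5,fy=3.5,interpolation=cv2.INTER_CUBIC); C[280:280+B2.shape[0],300:300+B2.shape[1]]=B2[:320]
cv2.imwrite("pics/z1.png",C)
g=cv2.cvtColor(a,cv2.COLOR_BGR2GRAY)[178:238,220:390]
G=cv2.resize(g,None,fx=4,fy=4,interpolation=cv2.INTER_CUBIC)
c=cv2.HoughCircles(G,cv2.HOUGH_GRADIENT,1,40,param1=80,param2=22,minRadius=24,maxRadius=60)
if c is not None:
    for x,y,r in c[0]: print((x+.5)/4-.5+220,(y+.5)/4-.5+178,r/4)
```

```text
266.5 219.75 8.725
304.0 203.5 8.275
379.5 186.0 9.225
```

View pics/z1.png

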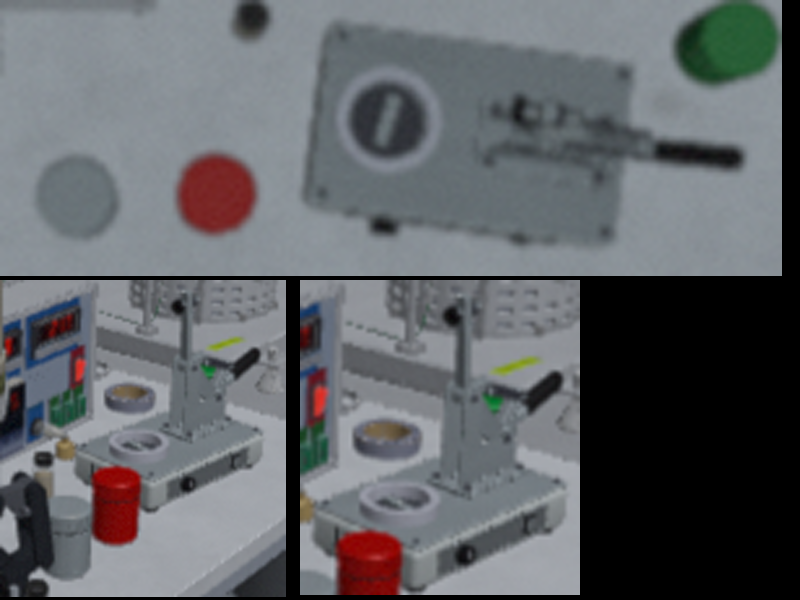

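The zoom shows the jar lid at crop (78,196), the white nest ring at (389,119) with the tongue at about 15° from vertical in it, and the handle grip from (655,153) to (742,157). Measuring these with masks next.

```bash
cat > h.py <<'E'
import numpy as np, cv2
from plant import ctrl, optics
np.set_printoptions(precision=4,suppress=True)
def ray(n,p):
    m=optics.camera_model(n); T=m["world_from_camera"]
    d=T[:3,:3]@np.linalg.solve(m["mtx"],[p[0],p[1],1.]); return T[:3,3],d/np.linalg.norm(d)
def onz(n,p,z):
    o,d=ray(n,p); return o+d*(z-o[2])/d[2]
def tri(p1,p2):
    o1,d1=ray("top",p1); o2,d2=ray("scene",p2)
    s=np.linalg.lstsq(np.c_[d1,-d2],o2-o1,rcond=None)[0]
    a,b=o1+s[0]*d1,o2+s[1]*d2; return (a+b)/2,np.linalg.norm(a-b)
def proj(n,P):
    m=optics.camera_model(n); q=m["mtx"]@(np.linalg.inv(m["world_from_camera"])@np.r_[P,1])[:3]; return q[:2]/q[2]
E
python3 - <<'E'
from h import *
a=cv2.imread("top.png"); b=cv2.imread("scene.png")
for n,(x,y) in dict(jar=(237,220),bench=(250,205),benchR=(330,235),ring=(304,195),deck=(325,195),inner=(300,203),bench2=(285,222)).items(): print(n,a[y-1:y+2,x-1:x+2].reshape(-1,3).mean(0))
def comps(img,lo,hi,roi,inv=0,s=4):
    x0,y0,x1,y1=roi; G=cv2.resize(cv2.GaussianBlur(img,(0,0),.7)[y0:y1,x0:x1],None,fx=s,fy=s,interpolation=cv2.INTER_CUBIC)
    M=cv2.inRange(G,lo,hi); cs,_=cv2.findContours(M,cv2.RETR_LIST,cv2.CHAIN_APPROX_NONE)
    for c in cs:
        if cv2.contourArea(c)>60*s*s:
            f=(c.astype(np.float32)+.5)/s-.5+[x0,y0]; f=f.astype(np.float32)
            yield cv2.contourArea(f),cv2.fitEllipse(f),cv2.minAreaRect(f)
ga=cv2.cvtColor(a,cv2.COLOR_BGR2GRAY); gb=cv2.cvtColor(b,cv2.COLOR_BGR2GRAY)
print("jar/mill top (darker than bench; BGR-R)")
for t in (118,125,132,140): 
    for r in comps(ga,0,t,(222,178,385,240)): print(t,r)
print("scene rows",gb[222:256:3,252:282:3])
E
```

```text
jar [119.7778 114.6667 105.5556]
bench [152.1111 145.4444 138.4444]
benchR [151.7778 145.4444 138.1111]
ring [112.4444 104.2222  98.8889]
deck [113.1111 108.1111  99.    ]
inner [56.8889 50.8889 48.6667]
bench2 [142.8889 137.5556 130.    ]
jar/mill top (darker than bench; BGR-R)
118 (228.40625, ((236.58119201660156, 220.36846923828125), (16.243946075439453, 17.941566467285156), 139.07904052734375), ((236.5, 220.375), (17.0, 17.25), 90.0))
118 (264.03125, ((266.4804382324219, 219.72499084472656), (18.0218563079834, 18.66181755065918), 22.996395111083984), ((266.625, 219.625), (18.5, 18.0), 90.0))
118 (265.5, ((303.947998046875, 203.64334106445312), (18.185508728027344, 18.596315383911133), 110.07086944580078), ((303.875, 203.5), (18.25, 18.5), 90.0))
118 (426.78125, ((304.176025390625, 203.61883544921875), (23.09038543701172, 23.560588836669922), 142.7897186279297), ((304.25, 203.5), (23.688074111938477, 22.980968475341797), 45.0))
118 (2968.59375, ((323.87457275390625, 207.6816864013672), (45.151695251464844, 94.98287963867188), 96.96351623535156), ((333.9088134765625, 210.7600402832
[... 3536 characters left out ...]
.5, 11.5), 90.0))
140 (104.09375, ((240.2261199951172, 179.2957000732422), (3.69443416595459, 47.09973907470703), 90.6982192993164), ((238.0, 179.75), (4.25, 32.75), 90.0))
scene rows [[ 24  32 100 153 157 156 162 167  52  38]
 [ 29  31  81 125 124 124 122 135  44  33]
 [ 33  30  58 125 125 124 125 129  43  35]
 [ 24  32  36 111 130 143 127  97  41  32]
 [ 23  33  29  90 100 105  99 100  33  35]
 [ 19  31  32  67  88  78  97 107  43  36]
 [ 22  28  29  89 102 107 110 103 147  65]
 [ 26  31  28  87 103 107 111 103 164 164]
 [ 31  28  31  88 102 108 109 102 164 162]
 [ 29  36  28  92 105 108 109 101 164 164]
 [100 168  86  92 103 107 110 141 165 164]
 [ 71  76 164 161 129 134 161 162 162 164]]
```

Run:
```python
from h import *
J=onz("top",(236.45,220.42),.076); N=onz("top",(304.1,203.62),.063); print("jar",J,np.hypot(*J[:2]),"nest",N,np.hypot(*N[:2]))
r=((333.8,210.73),(96,46.5),8.2); bx=cv2.boxPoints(r); W=np.array([onz("top",p,.05)[:2] for p in bx]); print("mill corners",W)
e=[W[(i+1)%4]-W[i] for i in range(4)]; print([ (np.linalg.norm(v),np.degrees(np.arctan2(v[1],v[0]))) for v in e], W.mean(0))
print("proj jar lid, foot, nest in scene",proj("scene",J),proj("scene",[J[0],J[1],0]),proj("scene",N))
b=cv2.imread("scene.png"); g=cv2.cvtColor(b,cv2.COLOR_BGR2GRAY); s=6
x0,y0=276,188; G=cv2.resize(g[y0:222,x0:314],None,fx=s,fy=s,interpolation=cv2.INTER_CUBIC)
for t in (130,145,160):
  for c in cv2.findContours(cv2.inRange(G,t,255),cv2.RETR_CCOMP,cv2.CHAIN_APPROX_NONE)[0]:
    A=cv2.contourArea(c)
    if A>25*s*s:
        h=cv2.convexHull(c).astype(np.float32); el=cv2.fitEllipse(h); ctr=(np.array(el[0])+.5)/s-.5+[x0,y0]; print(t,A/s/s,ctr,np.array(el[1])/s, tri((304.1,203.62),ctr))
# jar lid in scene
x0,y0=250,215; G=cv2.resize(b[y0:262,x0:284],None,fx=8,fy=8,interpolation=cv2.INTER_CUBIC)
G2=cv2.resize(b[186:222,272:316],None,fx=8,fy=8,interpolation=cv2.INTER_CUBIC)
C=np.zeros((380,640,3),np.uint8); C[:376,:272]=G; C[:288,280:632]=G2; cv2.imwrite("pics/z2.png",C)
```

```text
jar [0.5222 0.205  0.076 ] 0.5609843273435005 nest [ 0.5771 -0.0051  0.063 ] 0.5771093989235107
mill corners [[ 0.5043  0.06  ]
 [ 0.6503  0.0392]
 [ 0.6096 -0.2637]
 [ 0.464  -0.239 ]]
[(np.float64(0.14745102900011567), np.float64(-8.120874403297801)), (np.float64(0.30563538381475663), np.float64(-97.64827399099838)), (np.float64(0.14776924835330127), np.float64(170.34593223577008)), (np.float64(0.3016796939806618), np.float64(82.30753176809478))] [ 0.5571 -0.1009]
proj jar lid, foot, nest in scene [265.1793 226.2474] [264.6209 250.4835] [292.4657 201.6189]
130 64.65277777777779 [304.0905 216.3011] [ 8.0154 24.0832] (array([ 0.565 , -0.022 ,  0.0111]), np.float64(0.039136003485361025))
130 394.3611111111111 [290.4887 194.7763] [30.9565 33.9763] (array([0.5779, 0.    , 0.0876]), np.float64(0.007154496741485143))
130 84.02777777777779 [294.0336 202.2242] [ 7.3886 16.6387] (array([ 0.5752, -0.0067,  0.0611]), np.float64(0.004989362975806188))
145 159.15277777777777 [285.2877 192.0587] [14.3556 39.2751] (array([0.5838, 0.0059, 0.0967]), np.float64(0.023613215896287995))
160 121.22222222222223 [292.966 185.86 ] [16.8597 46.2084] (array([0.5725, 0.0023, 0.1198]), np.float64(0.0008177171831069331))
```

View pics/z2.png

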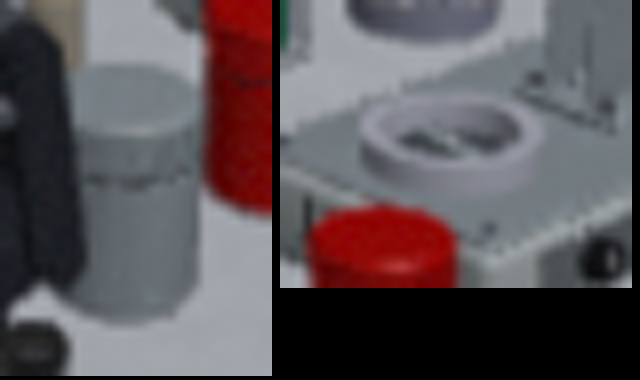

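Jar lid centre is at scene (267.1,227.2) and the nest hole at about (294,202.2). Both sit about 1.5 px to the right of the top-view prediction, so the two cameras differ by about 3 mm. The height checks come next. I'll then centre the jar with one squeeze and re-image it, which ties the camera frame to the TCP.

```bash
cat >> h.py <<'E'
def R(yaw):  # tool down, jaws (tool y) along world angle yaw (deg)
    y=np.array([np.cos(np.radians(yaw)),np.sin(np.radians(yaw)),0]); z=np.array([0,0,-1.]); return np.c_[np.cross(y,z),y,z]
def st(tag=""):
    s=ctrl.sense(); print(tag,"t%.2f"%s["t"],"p",s["ee_pos"],"F",s["ft_force"],"M",s["ft_torque"],"op %.3f"%s["opening"]); return s
E
python3 - <<'E'
from h import *
print("jar lid tri",tri((236.45,220.42),(267.1,227.2)),"nest tri",tri((304.1,203.62),(294,202.2)))
N=onz("top",(304.1,203.62),.063); g=onz("top",(371.7,211.7),.114); d=g-N; print("grip",g,"dist",np.hypot(*d[:2]),"mill y angle",np.degrees(np.arctan2(-d[1],-d[0])))
print("handle tip/start",onz("top",(655/4.6+220,153/4.6+178),.102),onz("top",(743/4.6+220,157/4.6+178),.124))
for yaw in (-8,172):
    for p in ([.521,.204,.2],[.521,.204,.026],[.576,-.006,.2]):
        print(yaw,p,ctrl.inverse_kinematics(np.array(p),R(yaw)))
E
```

```text
jar lid tri (array([0.52  , 0.2035, 0.0735]), np.float64(0.005486240176446719)) nest tri (array([ 0.5752, -0.0066,  0.0612]), np.float64(0.004880683672043292))
grip [ 0.5502 -0.2024  0.114 ] dist 0.19913506973830322 mill y angle 82.24177221278897
handle tip/start [ 0.5521 -0.1775  0.102 ] [ 0.5485 -0.2289  0.124 ]
-8 [0.521, 0.204, 0.2] [-43.3233  23.7464  22.5207 114.2306 -12.7427  44.3672 -21.3567]
-8 [0.521, 0.204, 0.026] [-35.0511  37.7908  11.626  121.3154 -18.7796  22.5564 -16.383 ]
-8 [0.576, -0.006, 0.2] [-22.696   25.2468  25.1187 112.3067 -14.6986  45.5256   2.6969]
172 [0.521, 0.204, 0.2] [ -8.2273  24.5163 -26.2395 112.0614  14.6176  46.6323 129.464 ]
172 [0.521, 0.204, 0.026] [-11.1429  38.8012 -23.6102 119.7438  32.6421  27.7285 112.4927]
172 [0.576, -0.006, 0.2] [ 35.662   36.2915 -62.9459 108.7729  37.9256  59.0506 128.1843]
```

Heights (0.0735 against 0.076, 0.061 against 0.063), grip distance (199 mm) and yaw (-7.8°) all agree. Going ahead.

Run:
```python
from h import *
r=R(-8)
ctrl.goto(np.array([.5212,.2045,.16]),r); st("above")
ctrl.move_l(np.array([.5212,.2045,.026]),rate=.12); st("down")
ctrl.gripper_to(0.0,strength=25); s=st("closed")
ctrl.gripper_to(1.0); st("open")
ctrl.move_l(np.array([.5212,.2045,.17]),rate=.2)
ctrl.move_l(np.array([.53,.05,.2]),rate=.25); st("away")
a=optics.read_camera("top"); b=optics.read_camera("scene"); cv2.imwrite("top1.png",a); cv2.imwrite("scene1.png",b)
g=cv2.cvtColor(a,cv2.COLOR_BGR2GRAY); S=4;x0,y0,x1,y1=222,205,258,236
G=cv2.resize(cv2.GaussianBlur(g,(0,0),.7)[y0:y1,x0:x1],None,fx=S,fy=S,interpolation=cv2.INTER_CUBIC)
for t in(118,125,132):
  for c in cv2.findContours(cv2.inRange(G,0,t),cv2.RETR_EXTERNAL,cv2.CHAIN_APPROX_NONE)[0]:
    if cv2.contourArea(c)>60*16:
        f=((c+.5)/S-.5+[x0,y0]).astype(np.float32); e=cv2.fitEllipse(f); print(t,e, onz("top",e[0],.076))
C=np.hstack([cv2.resize(a[190:242,215:290],(375,260)),cv2.resize(b[205:265,245:325],(400,300))[:260]]); cv2.imwrite("pics/z3.png",C)
```

```text
above t2.16 p [0.521  0.2061 0.1599] F [ 0.1477  0.0544 -0.8475] M [0.0091 0.0076 0.029 ] op 1.003
down t3.42 p [0.5216 0.2046 0.0266] F [-0.0291 -0.1216 -0.2337] M [ 0.008  -0.0257  0.0168] op 1.000
closed t3.83 p [0.5217 0.2047 0.0266] F [ 0.1408 -0.5144  5.8878] M [ 0.0172  0.1254 -0.0251] op 0.616
open t4.27 p [0.5211 0.2045 0.0259] F [-0.061   0.0731  0.1967] M [ 0.0633 -0.0669 -0.0017] op 0.998
away t5.92 p [0.5297 0.0511 0.1993] F [ 0.0417 -0.4162  0.0843] M [ 0.0209 -0.0407 -0.0045] op 1.000
118 ((236.721923828125, 220.29847717285156), (15.43782901763916, 17.188016891479492), 136.4434051513672) [0.5226 0.2042 0.076 ]
125 ((236.55055236816406, 220.36019897460938), (16.7587890625, 18.107027053833008), 136.633544921875) [0.5224 0.2047 0.076 ]
132 ((236.4720001220703, 220.3871612548828), (17.761079788208008, 18.929401397705078), 138.88818359375) [0.5223 0.205  0.076 ]
```

View pics/z3.png

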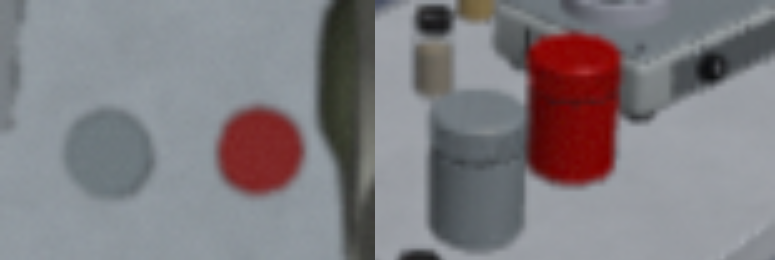

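The jar now stands at TCP x 0.5214 against 0.5224 from the camera, so the top camera has about +1 mm bias in x. Nothing else moved. I'll place the jar by the same-camera offset from jar to nest, and lower it with force steps.

Run:
```python
from h import *
ctrl.move_l(np.array([.5212,.2045,.12]),rate=.25)
ctrl.move_l(np.array([.5212,.2045,.026]),rate=.12)
ctrl.gripper_to(0.0,strength=50); s=st("grip"); p0=s["ee_pos"]
T=np.array([.5212,.2045,0])+[.0551,-.2105,0]
ctrl.move_l(np.array([.5212,.2045,.16]),rate=.2); st("lift")
ctrl.move_l(T+[0,0,.16],rate=.2)
ctrl.move_l(T+[0,0,.096],rate=.12); ctrl.dwell(.3); s=st("hover"); f0=s["ft_force"]
optics_b=optics.read_camera("scene"); cv2.imwrite("scene2.png",optics_b)
cv2.imwrite("pics/z4.png",cv2.resize(optics_b[130:230,245:345],(700,700))[:600])
z=.096
while z>.0845:
    z-=.001; ctrl.move_l(T+[0,0,z],rate=.02); s=ctrl.sense(); d=s["ft_force"]-f0; print("%.4f"%z,s["ee_pos"],d)
    if np.linalg.norm(d)>5: break
st("end")
```

```text
grip t8.22 p [0.5219 0.2048 0.027 ] F [-1.285  -0.6343  7.8413] M [-0.1062  0.2787 -0.0143] op 0.606
lift t9.03 p [0.5203 0.2044 0.1591] F [-0.2593  0.0618 -4.1247] M [ 0.0182  0.0183 -0.0204] op 0.605
hover t11.26 p [ 0.5766 -0.0059  0.0966] F [ 0.2568  0.562  -3.87  ] M [ 0.0215 -0.0559 -0.0128] op 0.602
0.0950 [ 0.5763 -0.006   0.095 ] [-0.9521 -0.5856  0.0962]
0.0940 [ 0.5762 -0.006   0.0939] [-0.7925 -0.2268 -0.1386]
0.0930 [ 0.5763 -0.006   0.0929] [ 0.208  -1.3661 -0.3778]
0.0920 [ 0.5762 -0.006   0.0919] [-0.5405 -0.7285  0.686 ]
0.0910 [ 0.5762 -0.006   0.0909] [-0.0672 -0.7789  0.5994]
0.0900 [ 0.5762 -0.006   0.0899] [-0.732  -0.5767 -0.2717]
0.0890 [ 0.5763 -0.006   0.0889] [-0.1944  0.003   0.342 ]
0.0880 [ 0.5763 -0.006   0.0879] [-0.7011 -0.5862 -0.0373]
0.0870 [ 0.5762 -0.006   0.0869] [-0.5124 -0.7966  0.7444]
0.0860 [ 0.5763 -0.006   0.0859] [ 0.3081 -0.0639 -0.4423]
0.0850 [ 0.5764 -0.0061  0.0851] [-0.1558 -0.6401  1.1137]
0.0840 [ 0.5765 -0.006   0.0847] [-2.3078 -1.0792 10.116 ]
end t14.31 p [ 0.5765 -0.006   0.0847] F [-2.051  -0.5172  6.246 ] M [0.0597 0.5476 0.0169] op 0.602
```

View pics/z4.png

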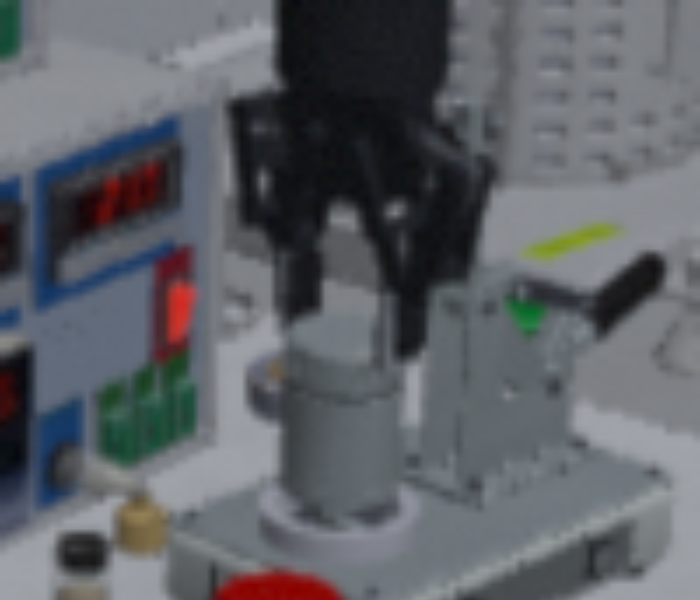

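The jar went into the ring without touching and met the tongue at TCP 0.0846, as predicted. Now turning it under light, regulated pressure.

```bash
cat > turn.py <<'E'
from h import *
T=np.array([.5763,-.006,0]); fz0=-3.87
def turn(yaws,z):
    for y in yaws:
        ctrl.move_l(T+[0,0,z],R(y),rate=.05)
        for k in range(14):
            s=ctrl.sense(); f=s["ft_force"][2]-fz0
            if f<3.5: z-=.0004 if s["ee_pos"][2]>.0842 else .001
            elif f>8: z+=.0002
            else: break
            if z<.0762: break
            ctrl.move_l(T+[0,0,z],R(y),rate=.03)
        print(y,"t%.2f z%.4f"%(s["t"],z),s["ee_pos"],"fz %.1f"%f,"M %.2f"%s["ft_torque"][2])
        if s["ee_pos"][2]<.0825: return y,z,True
    return y,z,False
E
python3 - <<'E'
from turn import *
y,z,ok=turn(np.arange(-8,40,2.5),.0844)
print(y,z,ok); st()
E
```

```text
-8.0 t15.06 z0.0848 [ 0.5765 -0.006   0.0848] fz 7.5 M -0.02
-5.5 t15.31 z0.0848 [ 0.5765 -0.006   0.0849] fz 7.4 M 0.07
-3.0 t15.81 z0.0850 [ 0.5765 -0.006   0.0849] fz 6.6 M -0.01
-0.5 t16.06 z0.0850 [ 0.5763 -0.006   0.0849] fz 4.9 M 0.01
2.0 t16.31 z0.0850 [ 0.5762 -0.006   0.085 ] fz 6.3 M -0.01
4.5 t16.56 z0.0850 [ 0.5762 -0.006   0.085 ] fz 6.2 M -0.00
7.0 t16.81 z0.0850 [ 0.5762 -0.006   0.085 ] fz 5.7 M 0.03
9.5 t17.06 z0.0850 [ 0.5762 -0.006   0.085 ] fz 5.5 M -0.01
12.0 t17.31 z0.0850 [ 0.5762 -0.006   0.085 ] fz 5.3 M 0.02
14.5 t17.56 z0.0850 [ 0.5763 -0.006   0.085 ] fz 5.7 M 0.04
17.0 t17.81 z0.0850 [ 0.5763 -0.006   0.085 ] fz 5.5 M 0.02
19.5 t18.06 z0.0850 [ 0.5763 -0.006   0.085 ] fz 4.7 M 0.02
22.0 t18.31 z0.0850 [ 0.5763 -0.006   0.085 ] fz 5.0 M 0.01
24.5 t18.56 z0.0850 [ 0.5764 -0.006   0.085 ] fz 4.4 M -0.01
27.0 t18.81 z0.0850 [ 0.5763 -0.006   0.085 ] fz 4.1 M -0.00
29.5 t19.06 z0.0850 [ 0.5763 -0.006   0.085 ] fz 4.7 M -0.04
32.0 t19.31 z0.0850 [ 0.5762 -0.006   0.085 ] fz 5.0 M 0.00
34.5 t19.56 z0.0850 [ 0.5763 -0.006   0.085 ] fz 4.9 M 0.01
37.0 t20.56 z0.0850 [ 0.5764 -0.006   0.0849] fz 6.4 M -0.03
39.5 t20.81 z0.0850 [ 0.5763 -0.006   0.0849] fz 5.9 M -0.02
39.5 0.08500000000000003 False
 t20.81 p [ 0.5763 -0.006   0.0849] F [2.8384 0.2992 2.0369] M [-0.0181 -0.32   -0.0214] op 0.605
```

No drop over +47°, so I'll go back and turn the other way.

Run:
```python
from turn import *
_,z,ok=turn([15,-8],.0850)
if not ok: y,z,ok=turn(np.arange(-10.5,-56,-2.5),z)
print(z,ok); s=st(); print(s["tool_rot"][:,1],s["qpos"])
```

```text
15 t21.63 z0.0852 [ 0.5759 -0.0062  0.0851] fz 7.0 M 0.02
-8 t22.18 z0.0852 [ 0.5759 -0.0058  0.085 ] fz 6.1 M 0.02
-10.5 t22.43 z0.0852 [ 0.576 -0.006  0.085] fz 4.6 M 0.03
-13.0 t22.68 z0.0852 [ 0.5761 -0.0059  0.085 ] fz 3.7 M -0.00
-15.5 t23.18 z0.0848 [ 0.5763 -0.006   0.0848] fz 4.3 M -0.01
-18.0 t25.68 z0.0760 [ 0.5764 -0.0061  0.0772] fz 3.4 M -0.05
0.07600000000000001 True
 t25.68 p [ 0.5764 -0.0061  0.0772] F [-0.9877  0.1222 -0.444 ] M [-0.2008  0.1672 -0.0472] op 0.601
[ 0.951  -0.3092  0.0002] [-17.891   34.6031  19.0761 117.9106 -21.3013  30.7192  -1.4827]
```

It dropped at yaw -18°. Checking that it bottoms out, then a small twist test, then release.

Run:
```python
from turn import *
z=.0770
for k in range(8):
    ctrl.move_l(T+[0,0,z],R(-18),rate=.03); s=ctrl.sense(); f=s["ft_force"][2]-fz0; print("z%.4f"%z,s["ee_pos"],"fz %.1f"%f)
    if f>7: break
    z-=.0003
ctrl.move_l(T+[0,0,z],R(-23),rate=.03); st("twist-5"); ctrl.move_l(T+[0,0,z],R(-18),rate=.03); st("back")
```

```text
z0.0770 [ 0.5764 -0.0061  0.0772] fz 5.6
z0.0767 [ 0.5764 -0.0062  0.0771] fz 9.2
twist-5 t26.43 p [ 0.5761 -0.0061  0.0771] F [-2.966  -0.0148  7.3887] M [-0.2135  0.6334 -0.0119] op 0.603
back t26.68 p [ 0.5764 -0.0061  0.0771] F [-1.4055 -0.9761  6.2211] M [-0.187   0.496   0.0493] op 0.600
```

It bottomed out after a 7.8 mm drop. Releasing, backing off and checking the seat from both cameras.

Run:
```python
from turn import *
ctrl.gripper_to(1.0); ctrl.dwell(.3); st("released")
ctrl.move_l(T+[0,0,.30],R(-18),rate=.2)
G=np.array([.549,-.2035]); 
ctrl.gripper_to(.42)
ctrl.move_l(np.array([G[0],G[1],.30]),R(-8),rate=.2); st("above grip")
a=optics.read_camera("top"); b=optics.read_camera("scene"); cv2.imwrite("top3.png",a); cv2.imwrite("scene3.png",b)
C=np.zeros((400,800,3),np.uint8); C[:400,:400]=cv2.resize(a[170:230,285:345],(400,400)); C[:400,400:]=cv2.resize(b[150:220,265:335],(400,400)); cv2.imwrite("pics/z5.png",C)
print("expected lid proj (seated z .126)",proj("top",[.5771,-.0055,.126]),proj("scene",[.5758,-.006,.126]),"8mm up",proj("scene",[.5758,-.006,.134]))
print("green base/cap",onz("top",(375.4,191),0),onz("top",(381.3,186),.076))
```

```text
released t27.43 p [ 0.5763 -0.006   0.0767] F [ 0.3396 -0.2218  0.2072] M [ 0.061  -0.0546 -0.0217] op 1.002
above grip t30.38 p [ 0.5493 -0.2024  0.2999] F [ 0.787   0.3469 -0.0007] M [0.0306 0.0186 0.0161] op 0.419
expected lid proj (seated z .126) [306.9063 201.795 ] [293.8409 182.9708] 8mm up [293.953  180.5577]
green base/cap [ 0.6268 -0.2496 -0.    ] [ 0.6335 -0.2455  0.076 ]
```

View pics/z5.png

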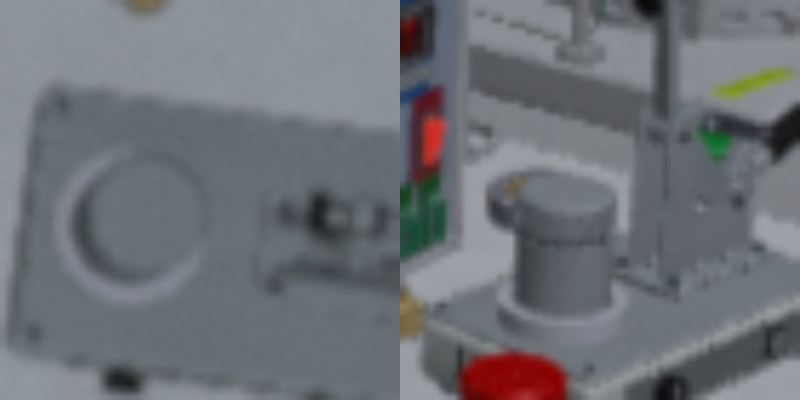

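The scene view shows the lid centre at about (293.7,184.6), against 183 expected when seated and 180.6 if resting on the tongue. The jar is upright and down, and the handle is still open. Next is the pinch on the grip, opened narrow to clear the green jar.

```bash
cat > hd.py <<'E'
from h import *
yaw=-7.9; c,s_=np.cos(np.radians(yaw)),np.sin(np.radians(yaw)); mx=np.array([c,s_,0]); my=np.array([-s_,c,0])
P=np.array([.5764,-.006,0])-.133*my+[0,0,.088]
def tcp(th,r=.074): return P-my*r*np.sin(th)+[0,0,r*np.cos(th)-.019]
E
python3 - <<'E'
from hd import *
p=tcp(1.2); print(P,p)
ctrl.move_l(p+[0,0,.06],R(yaw),rate=.25); ctrl.move_l(p,rate=.1); s=st("at grip")
if abs(s["ft_force"]).max()<4:
    ctrl.gripper_to(0.0,strength=25); st("pinched")
    b=optics.read_camera("scene"); cv2.imwrite("scene4.png",b); cv2.imwrite("pics/z6.png",cv2.resize(b[120:210,270:360],(540,540),interpolation=cv2.INTER_CUBIC))
E
```

```text
[ 0.5581 -0.1377  0.088 ] [ 0.5486 -0.2061  0.0958]
at grip t31.95 p [ 0.5489 -0.2063  0.0963] F [ 0.0072 -0.4543  0.1122] M [-0.0346 -0.0061  0.0026] op 0.419
pinched t32.38 p [ 0.5488 -0.206   0.096 ] F [-0.6873 -0.835  -0.2762] M [-0.0414  0.0138 -0.0013] op 0.003
```

View pics/z6.png

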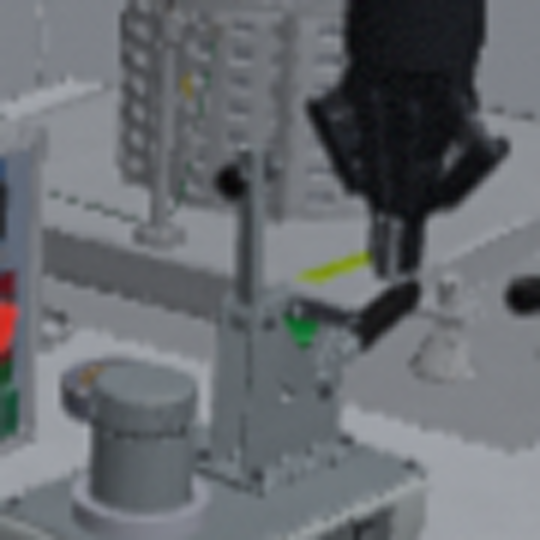

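The gripper shut to 0.003, so it missed the grip. In the crop the fingertips are at (400,275) and the grip runs from (355,340) to (415,290). Comparing with projections.

Run:
```python
from hd import *
for n in("scene","top"):
    print(n,"tcp",proj(n,[.5488,-.206,.096]),"pin",proj(n,P),*[proj(n,tcp(1.2,r)+[0,0,.019]) for r in(.038,.072,.1)])
t0=(655/4.6+220,153/4.6+178);t1=(743/4.6+220,157/4.6+178)
print(t0,t1,"tri ends",tri(t0,(329.5,176)),tri(t1,(339,168)))
b=cv2.imread("scene3.png"); a=cv2.imread("top.png")
C=np.hstack([cv2.resize(b[150:200,300:350],(400,400),interpolation=cv2.INTER_CUBIC),cv2.resize(a[190:230,345:385],(400,400),interpolation=cv2.INTER_CUBIC)]); cv2.imwrite("pics/z7.png",C)
```

```text
scene tcp [333.9168 176.5041] pin [320.653  183.7408] [327.7761 177.2785] [334.0204 171.6134] [339.0739 167.0287]
top tcp [371.1832 212.5632] pin [348.2616 209.4939] [360.8382 210.8761] [372.3235 212.1383] [381.9517 213.1965]
(362.3913043478261, 211.26086956521738) (381.52173913043475, 212.1304347826087) tri ends (array([ 0.5509, -0.1771,  0.1057]), np.float64(0.0023190386805368194)) (array([ 0.5475, -0.231 ,  0.1199]), np.float64(0.0030029911266043433))
```

View pics/z7.png

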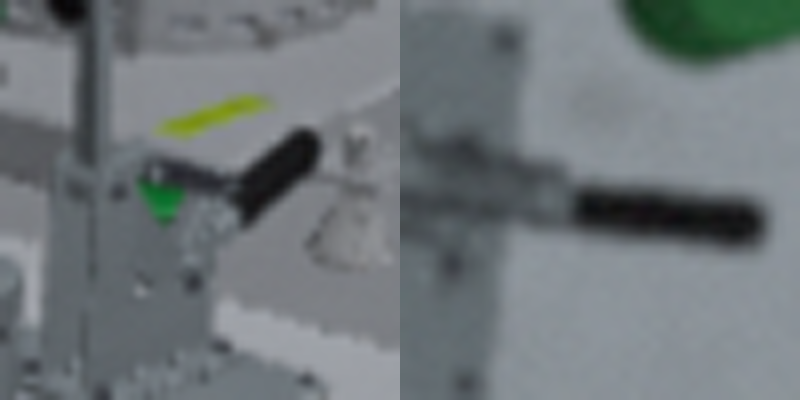

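The fingers appear about 30 mm higher in the picture than the TCP reading suggests. The start image, where the tips were plainly visible, gives a direct check.

Run:
```python
from h import *
p=np.array([.2585,.6768,.1935]); y=np.array([.3568,.9342,0])
for dz in(0,.013,.03,.05):
    print(dz,proj("scene",p+[0,0,dz]),proj("scene",p+.043*y+[0,0,dz]),proj("scene",p-.043*y+[0,0,dz]))
p=np.array([.5488,-.206,.096])
for dz in(0,.02,.03,.05,.1): print(dz,(proj("scene",p+[0,0,dz])-[270,120])*6)
a=cv2.imread("scene.png"); d=cv2.imread("scene4.png")
C=np.hstack([cv2.resize(a[225:305,160:270],(440,320),interpolation=cv2.INTER_CUBIC),cv2.resize(d[145:185,320:350],(240,320),interpolation=cv2.INTER_CUBIC)]); C=cv2.convertScaleAbs(C,alpha=2.2,beta=10); cv2.imwrite("pics/z8.png",C)
```

```text
0 [216.6406 309.0694] [192.3093 317.1253] [239.757  301.4159]
0.013 [216.5008 302.4433] [192.0091 310.3758] [239.762  294.9093]
0.03 [216.3152 293.6518] [191.6106 301.4172] [239.7687 286.2798]
0.05 [216.093 283.121] [191.1331 290.6809] [239.7766 275.9475]
0 [383.5007 339.0244]
0.02 [386.1651 305.6759]
0.03 [387.5066 288.8845]
0.05 [390.2086 255.0644]
0.1 [397.0762 169.1045]
```

View pics/z8.png

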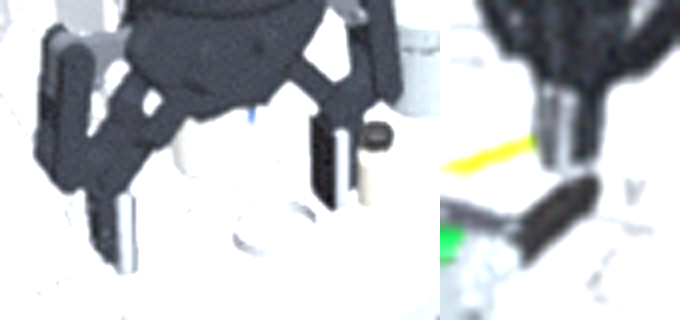

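The images show the real fingertips about 35 mm above the reported TCP, both in the start picture and now. The pinch therefore closed just above the grip, and the jar had been held by its lid rim, which still worked. I'll correct by 35 mm and pinch again.

```bash
sed -i 's/-\.019\]/-.019-.035]/' hd.py
python3 - <<'E'
from hd import *
p=tcp(1.2); ctrl.move_l(p+[0,0,.05],rate=.1); ctrl.gripper_to(.42)
z=.05; ok=True
for dz in(.035,.025,.015,.007,0):
    ctrl.move_l(p+[0,0,dz],R(yaw),rate=.06); s=ctrl.sense(); print(dz,s["ee_pos"],s["ft_force"])
    if abs(s["ft_force"]).max()>5: ok=False; break
if ok: ctrl.gripper_to(0.0,strength=25); st("pinched")
E
```

```text
0.035 [ 0.5482 -0.206   0.0952] [-0.2567  0.078   0.2941]
0.025 [ 0.5483 -0.206   0.0854] [-0.3345  0.3095 -0.2483]
0.015 [ 0.5484 -0.2059  0.0754] [ 0.273  -0.3786 -0.0765]
0.007 [ 0.5484 -0.206   0.0674] [ 0.4875  0.0857 -1.1794]
0 [ 0.5484 -0.206   0.0604] [ 0.0144  1.2325 -0.1107]
pinched t35.05 p [ 0.55   -0.2063  0.0611] F [ 3.9286 -0.7465 -1.5794] M [-0.1831 -0.7194  0.2953] op 0.178
```

The opening of 0.178 matches the 16 mm grip. Leading it round the arc with force checks.

Run:
```python
from hd import *
for th in list(np.arange(1.1,0.05,-.1))+[.05,0]:
    ctrl.move_l(tcp(th)+.0015*mx,R(yaw),rate=.06); s=ctrl.sense(); print("%.2f t%.2f"%(th,s["t"]),s["ee_pos"],s["ft_force"],"op %.3f"%s["opening"])
    if np.linalg.norm(s["ft_force"])>30: print("stop"); break
```

```text
1.10 t35.33 [ 0.5504 -0.2032  0.0677] [ 1.732  -0.2841  0.4785] op 0.176
1.00 t35.60 [ 0.5509 -0.1993  0.0743] [0.2449 0.1085 0.967 ] op 0.184
0.90 t35.88 [ 0.5515 -0.195   0.0804] [-0.1491  0.3002  0.4831] op 0.181
0.80 t36.15 [ 0.5522 -0.1901  0.0859] [-0.7471  0.7768  2.0394] op 0.185
0.70 t36.42 [ 0.5529 -0.1848  0.0909] [-1.1019 -0.3332  2.2148] op 0.181
0.60 t36.70 [ 0.5537 -0.1789  0.0954] [-2.7284 -1.0854  2.241 ] op 0.180
0.50 t36.98 [ 0.5545 -0.1727  0.0992] [-2.7304 -1.4819  3.545 ] op 0.179
0.40 t37.25 [ 0.5554 -0.1662  0.1024] [-5.0416 -1.0391  4.6737] op 0.182
0.30 t37.52 [ 0.5563 -0.1594  0.1048] [-4.657  -2.0717  4.5441] op 0.181
0.20 t37.80 [ 0.5572 -0.1523  0.1067] [-5.7417 -1.9795  4.4778] op 0.180
0.10 t38.08 [ 0.5582 -0.145   0.1078] [-6.3344 -2.0178  3.6434] op 0.181
0.05 t38.33 [ 0.5586 -0.1417  0.1081] [-5.0528 -1.7454  4.7021] op 0.179
0.00 t38.58 [ 0.5591 -0.1381  0.1081] [-5.3516 -2.6823  4.1078] op 0.183
```

Run:
```python
from hd import *
for k in range(1,9):
    ctrl.move_l(tcp(0)+.001*mx+.001*k*my,R(yaw),rate=.03); ctrl.dwell(.1); s=ctrl.sense(); print(k,s["ee_pos"],s["ft_force"])
    if s["ft_force"][1]<-10: break
ctrl.gripper_to(.42); ctrl.dwell(.2); st("open")
q=ctrl.sense()["ee_pos"]
ctrl.move_l(q+[0,0,.09],rate=.15); ctrl.move_l(q+[0,0,.12]-.15*my,rate=.25); st("clear")
a=optics.read_camera("top"); b=optics.read_camera("scene")
C=np.hstack([cv2.resize(b[125:215,270:360],(450,450),interpolation=cv2.INTER_CUBIC),cv2.resize(a[175:235,285:331],(345,450),interpolation=cv2.INTER_CUBIC)]); cv2.imwrite("pics/z9.png",C)
e=P+[0,0,.1]; print("grip end upright crop px",(proj("scene",e)-[270,125])*5,"0.06rad",(proj("scene",P-my*.006+[0,0,.1])-[270,125])*5, "base of grip",(proj("scene",P+[0,0,.038])-[270,125])*5)
```

```text
1 [ 0.5592 -0.1376  0.1082] [-4.9381 -3.9307  3.2825]
2 [ 0.5593 -0.1368  0.1082] [-3.1254 -4.3133  2.3658]
3 [ 0.5594 -0.1358  0.1081] [-3.2344 -3.7401  2.6682]
4 [ 0.5595 -0.1349  0.1081] [-4.2928 -5.4086  3.6595]
5 [ 0.5596 -0.134   0.1081] [-3.6016 -5.6091  1.5673]
6 [ 0.5598 -0.133   0.1081] [-4.2616 -5.9347  2.1772]
7 [ 0.5599 -0.132   0.108 ] [-3.2557 -5.8475  0.9003]
8 [ 0.5601 -0.131   0.108 ] [-3.3524 -5.0909  0.284 ]
open t41.91 p [ 0.5604 -0.1297  0.108 ] F [ 0.7321  0.7888 -0.6992] M [-0.0308  0.073  -0.0288] op 0.421
clear t43.42 p [ 0.5397 -0.2767  0.227 ] F [ 0.1212  0.5107 -0.9097] M [-0.0309  0.027  -0.0206] op 0.422
grip end upright crop px [263.2546 149.2538] 0.06rad [269.2307 147.315 ] base of grip [257.0043 239.6325]
```

View pics/z9.png

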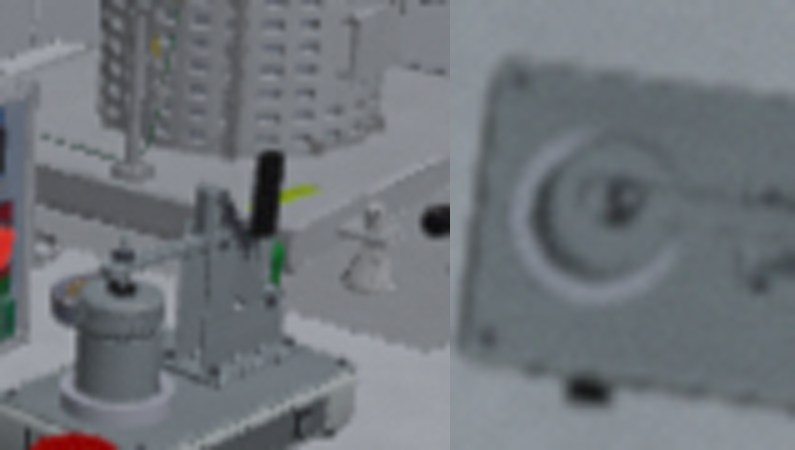

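The scene view shows the arm level with its foot on the lid. The grip runs from (263,232) to (270,155), upright to within what the picture can resolve. Since the pads may have slipped at the end, I'll confirm the stop with a gentle push from outside using shut fingers, and fit the grip's line numerically.

```bash
cat > lean.py <<'E'
from hd import *
def lean():
    b=optics.read_camera("scene"); x0,y0=315,150; G=cv2.resize(cv2.cvtColor(b,cv2.COLOR_BGR2GRAY)[y0:178,x0:332],None,fx=4,fy=4,interpolation=cv2.INTER_CUBIC)
    c=max(cv2.findContours(cv2.inRange(G,0,60),cv2.RETR_EXTERNAL,cv2.CHAIN_APPROX_NONE)[0],key=cv2.contourArea)
    vx,vy,cx,cy=cv2.fitLine(c,cv2.DIST_L2,0,.01,.01).ravel(); m=np.degrees(np.arctan2(vx,-vy)); m=(m+90)%180-90
    e=[]
    for t in(0,.06):
        d=proj("scene",P-my*.1*np.sin(t)+[0,0,.1*np.cos(t)])-proj("scene",P-my*.038*np.sin(t)+[0,0,.038*np.cos(t)]); e.append(np.degrees(np.arctan2(d[0],-d[1])))
    print("grip image lean %.2f deg; expected at 0: %.2f, at .06: %.2f"%(m,*e),"area",cv2.contourArea(c)/16,"centre",cx/4+x0,cy/4+y0)
E
python3 - <<'E'
from lean import *
lean()
ctrl.gripper_to(0.0)
Q=P+.0015*mx; Q[2]=.117
ctrl.move_l(Q-.15*my,R(yaw),rate=.25); ctrl.move_l(Q-.032*my,rate=.15); f0=st("near")["ft_force"]
d=.032
while d>.008:
    d-=.001; ctrl.move_l(Q-d*my,R(yaw),rate=.03); s=ctrl.sense(); f=(s["ft_force"]-f0)@my; print("%.3f"%d,"actual %.4f"%((P-s["ee_pos"])@my),"f %.1f"%f)
    if f<-13: break
ctrl.move_l(Q-.10*my,rate=.2); lean(); st("back")
E
```

```text
grip image lean 22.92 deg; expected at 0: 3.96, at .06: 6.23 area 96.09375 centre 321.30838 165.68832
near t45.52 p [ 0.5552 -0.1706  0.1174] F [-0.6433 -0.5391 -0.2423] M [ 0.0056 -0.0303  0.0067] op -0.001
0.031 actual 0.0318 f -0.2
0.030 actual 0.0301 f 0.6
0.029 actual 0.0289 f 0.7
0.028 actual 0.0279 f 1.3
0.027 actual 0.0269 f 0.8
0.026 actual 0.0262 f -0.4
0.025 actual 0.0251 f -0.8
0.024 actual 0.0239 f -1.6
0.023 actual 0.0228 f 0.1
0.022 actual 0.0218 f -0.5
0.021 actual 0.0208 f 0.1
0.020 actual 0.0198 f 0.9
0.019 actual 0.0190 f -1.2
0.018 actual 0.0189 f -4.1
0.017 actual 0.0189 f -7.7
0.016 actual 0.0189 f -10.6
0.015 actual 0.0189 f -13.3
grip image lean 16.48 deg; expected at 0: 3.96, at .06: 6.23 area 93.25 centre 320.57208 165.81757
back t50.40 p [ 0.5461 -0.2353  0.1168] F [-0.1584 -0.6546 -0.4691] M [ 0.0414 -0.0023  0.0584] op -0.003
```

A firm stop came at 18.9 mm from the pin axis (about 21 expected for upright), and 13 N did not move it. My line-fit mask picked up other dark pixels and is useless. One last picture, then hand in.

Run:
```python
from hd import *
p=ctrl.sense()["ee_pos"]; ctrl.move_l(p+[0,0,.13],rate=.2); st("clear")
b=optics.read_camera("scene"); a=optics.read_camera("top")
C=np.zeros((580,800,3),np.uint8); C[:580,:360]=cv2.resize(b[140:198,302:338],(360,580),interpolation=cv2.INTER_CUBIC); C[:330,360:800]=cv2.resize(a[130:250,160:400],(440,220),interpolation=cv2.INTER_CUBIC)[:330] if 0 else cv2.resize(a[130:250,160:320],(440,330),interpolation=cv2.INTER_CUBIC)
cv2.imwrite("pics/z10.png",C)
f=lambda q:(proj("scene",q)-[302,140])*10
for t in(0,.06): print(t,[f(P-my*r*np.sin(t)+[0,0,r*np.cos(t)]) for r in(.038,.1)])
```

```text
clear t51.20 p [ 0.5458 -0.2343  0.2459] F [-0.1303  0.435  -0.5424] M [-0.0195 -0.0127  0.0422] op -0.005
0 [array([194.0085, 329.265 ]), array([206.5093, 148.5076])]
0.06 [array([198.4846, 327.8421]), array([218.417 , 145.1637])]
```

View pics/z10.png

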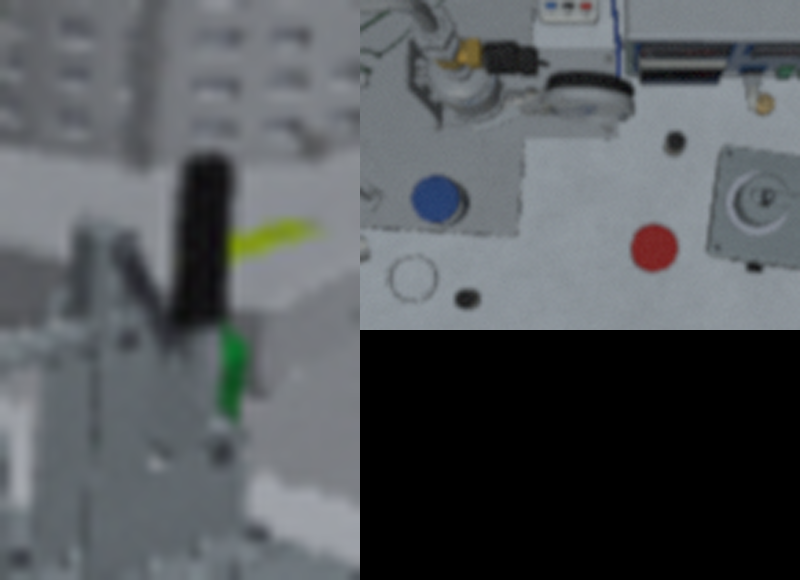

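The grip runs from (200,320) to (208,155). That lean of 2.8° in the image fits upright (4.0° expected at 0, 6.2° at 0.06 rad). The bystanders in view are in place and the hand is clear.

```bash
python3 -c "
from plant import ctrl; ctrl.finish_job()"
```

```text
the job is handed in; nothing more can be done
```

The job is handed in at about 51 s of the 72 s allowed: the jar is seated over the drive tongue, and the clamp is shut over its lid. No verdict was reported.

**Jar:** I put it into the nest, where it came to rest on the tongue, and turned it under about 4–8 N. Turning one way through 47° gave nothing. Going the other way it dropped at yaw −18°, 7.8 mm onto the deck. I let go of it with the clamp still open, and the scene camera showed it upright and fully down.

**Clamp:** I led the handle round its arc by the grip with under 10 N. A push from outside with shut fingers then met a firm stop and did not move at 13 N. In the last picture the handle is upright and the hand is clear. The arm was seen lying level with its foot on the lid just before that push.

**What failed or disagreed:**
- **Finger height:** the real fingertips sit about 35 mm above the reported tool position. My first pinch closed just above the grip, and the jar had been held near its lid rather than at mid-height. I corrected this for the second pinch.
- **Cameras:** the two views disagreed by about 3 mm, so I placed the jar by its offset from the nest in one view.
- **Twist test:** turning the seated jar 5° showed no clear resistance, so the seating rests on the 7.8 mm drop and the picture.
- **Handle angle:** my automatic line fit failed because its mask picked up other dark pixels. The upright angle was judged from the stop and the picture instead.
- **Other things:** the bystanders visible in the last picture looked unmoved. It did not cover the whole bench (the scoop and tape were out of view), and I did not measure them.

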